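Set out the show row on the tent bar

TASK

Set out the show row on the bar: stand the single loose bottle on the end coaster next to the ice bucket, the can on the coaster at the other end and the jar on the coaster between them, each upright and centred on its coaster, and set the flat tin squarely centred on top of the jar's lid. Leave the ice bucket, the wooden caddy and the stack of cups where they are, and knock nothing over.

Things in the scene. Friction and masses are not known exactly. Their poses are not given: they have to be found in the camera images.
- bottle: amber glass beer bottle with a paper label and crown cap, standing alone (not one of those in the blue trays), 180 mm tall, 0.35 kg or so: round body 62 mm in diameter up to 95 mm, shoulder up to 128 mm, then a straight neck 27 mm in diameter up to 172 mm (cap 29 mm above that). Grip the neck, 150 mm above the base. Origin: centre of the base; z up..
- can: plain aluminium slim drink can, 53 mm in diameter, 134 mm tall, straight-sided from 8 to 122 mm, about 0.27 kg. Origin: centre of the base; z up..
- jar: clear glass jar with a paper label and a flat steel screw lid, 90 mm tall in all: body 62 mm in diameter up to 66 mm, lid 60 mm in diameter from 74 to 90 mm, about 0.3 kg. Origin: centre of the base; z up..
- tin: flat round closed steel tin, dark with a bright lid rim, 60 mm in diameter, 24 mm high, about 0.08 kg. Origin: centre of its underside; z up. Lies flat on the table at the start.
- coaster_left: left one (seen from the robot, towards +y) of three alike round cork coasters in a straight row on a black rubber mat (150 x 360 mm, 4 mm thick); 90 mm in diameter, 5 mm thick, 115 mm apart centre to centre. Fixed. Origin: centre of its underside, 4 mm above the table; its top is 9 mm above the table. Axes: y along the row to the left, z up.
- coaster_mid: middle one of the three cork coasters, same size. Fixed. Origin: centre of its underside, 4 mm above the table; its top is 9 mm above the table. Axes: y along the row to the left, z up.
- coaster_right: right one (towards -y) of the three cork coasters, same size. Fixed. Origin: centre of its underside, 4 mm above the table; its top is 9 mm above the table. Axes: y along the row to the left, z up.
- bucket: open steel ice bucket, 136 mm across the rim, 105 mm high, loose, standing on the table just beyond one end of the mat, at the left or the right end of the row, about 180 mm from the centre of the end coaster. Origin: centre of its underside.
- caddy: open wooden caddy, 110 x 110 x 85 mm high, with one divider, loose, standing just beyond the other end of the mat from the bucket, also about 180 mm from the end coaster. Origin: centre of its underside.
- cups: stack of white paper cups, mouth down, 82 mm across at the foot, 100 mm high, loose, on the table to the robot's left. Origin: centre of its underside.
There are look-alikes about, which are no part of the job. What is shaped like the jar but green or yellow is not meant.

How it is judged:
By the outcome, as a careful person would: the job done as asked, in the order asked, and still so for the second after the job is handed in, with the robot touching nothing.
It also fails if it takes over 106 s, if anything falls off the work surface, if the arm or the gripper's body presses on something with over 40 N, if the wrist force passes 120 N, or if a joint passes its speed limit or range.

ROBOT

A 6-joint arm with a two-finger parallel gripper is mounted at the origin on the work surface. World frame = base frame: x ahead of the robot, y to its left, z up, the work surface at z = 0. Lengths are in m, angles in rad, forces in N, time in s.
With the tool pointing down it reaches from about 0.4 to 0.825 m from the base axis. Payload 7 kg.
Tool frame: the origin (TCP) lies at the very end of the fingers, on their centre line; the grasp point (between the pads) lies ctrl.pinch_z behind it (ctrl.pinch_z is the distance from the TCP to the grasp point, in m); z points along the fingers, y is the line along which they close (so a half turn about z gives the same grasp; the last joint's range is limited). The gripper opens to 88 mm and grips with 3 to 60 N. Pads are 19 mm wide; open, the fingers measure 130 mm over their backs; the gripper's body (78 mm by 193 mm) begins 47 mm behind the grasp point.
Start: joints at [0.288, 0.359, 0.012, 0, -1.224, -0.288], TCP at [0.675, -0, 0.227] pointing down, gripper open.
Joint ranges: [-3.07, 3.07], [-1.43, 2.12], [-1.02, 1.25], [-3.03, 1.67], [-3.05, -0], [-3.03, 3.03]. Speed limits (rad/s): [2.39, 2.39, 3.01, 3.14, 3.14, 3.14].

INTERFACE

Orientations are given as a 3x3 rotation matrix whose columns are the frame's x, y, z axes.
In Python, from cell import ctrl gives the robot as it stands. The module is installed in compiled form; this text tells all that it offers.
- The arm moves only by the shell command python3 -m creep 'ROWS' [FORCE]. ROWS is JSON, a list of rows, each a list of 5 numbers: the finger opening in m, from 0 to 0.0876, then the shift along the world's x, y, z in m, then the turn about the world's z in rad. In form: [[claw, x, y, z, twist], ...]. A call has 1 to 5 rows; each row is the pose to reach, as a shift and turn from the pose commanded when the call began; what a row does not reach only later rows make up. A row lasts 1/12 s, in which the tool goes at most 41.7 mm and 7.16 degrees, less where a joint would pass 70% of its speed; a pose out of reach is approached as far as the arm can. A call with a gripper value outside its range is refused whole. The fingers move at their own pace and stop on an object; FORCE is the grip in N (left out, the last holds). Time passes only in rows, so rows that repeat a pose let the fingers close. It gives the time, the measured TCP pose, the force, the opening and the grip force at its end, in the units of the state.
- ctrl.observe(): the state, without advancing time (a new reading comes with each control period).
- ctrl.get_image(name): name is "scene" or "side" or "wrist"; returns (picture, depth): 384x512x3 uint8, blue, green, red; 384x512 float32, m along the optical axis (not along the pixel's ray), 0 where there is no reading.
- ctrl.camera_model(name): a dict with "vertical_fov" (degrees; the focal length in pixels is half the picture's height over the tangent of half this angle, whatever the lens; pixels are square), "cx", "cy" (the principal point, pixels), "rvec" (rotation vector, rad) and "tvec" (3), from world to camera coordinates, as OpenCV has them. Camera axes: x right, y down, z forward; pixel columns grow to the right and rows downward; lengths in m; the calibration is good to about 2 mm. A picture is of the moment at which its call begins: read the wrist's pose just before it. camera_model takes no time and is no camera call; for the wrist camera it gives the pose at the moment of the call.
- ctrl.finish_job(): hands the job in; it is judged then, once.
The state is a dict: "clock": time; "joints": joint angles; "dq": joint speeds; "effort": joint torques, N m; "tool_pos": TCP position; "tcp_rot": TCP orientation; "contact_force": force on the tool from outside, world axes, zero at the start; "torque": the same for the moment, N m; "opening": finger opening in m; "grasp_force": force on a finger pad.
Only numpy, scipy, OpenCV 4.12 (cv2) and the standard library are available. Lean on these libraries where they do the work, as an engineer would, in place of code of your own. Each camera call takes 0.05 s, during which the arm holds its last target. There are 200 camera calls.

## Working session

There is one attempt and no reset: what is moved stays moved. The work goes in short steps, Python scripts to look and compute and a shell command to move; the robot and the scene stay as the last step left them, time stands still between calls to the robot, and variables do not carry over. Pictures are saved under pics/ and viewed, at most 14 in all, crops included, and the job is handed in when it is done.

```bash
mkdir -p pics; cat > h.py <<'E'
import numpy as np, cv2
from cell import ctrl
def cam(n):
    m=ctrl.camera_model(n); f=192/np.tan(np.radians(m["vertical_fov"])/2)
    R,_=cv2.Rodrigues(np.array(m["rvec"],float)); return f,m["cx"],m["cy"],R,np.array(m["tvec"],float).ravel()
def cloud(n,d,c):
    f,cx,cy,R,t=c; v,u=np.mgrid[0:384,0:512]
    P=np.stack([(u-cx)/f*d,(v-cy)/f*d,d],-1); W=(P-t)@R; W[d<=0]=np.nan; return W
def grab(n,tag):
    c=cam(n); im,d=ctrl.get_image(n); np.savez(f"pics/{tag}.npz",im=im,d=d,W=cloud(n,d,c)); cv2.imwrite(f"pics/{tag}.png",im); return im,d,cloud(n,d,c),c
E
python3 - <<'E'
from h import *
for n in("scene","side","wrist"):
    im,d,W,c=grab(n,n+"0"); print(n,c[0],c[1:3],(-c[3].T@c[4]).round(3),(d>0).mean())
    print(ctrl.camera_model(n))
a=[cv2.imread(f"pics/{n}0.png") for n in("scene","side")]
print(ctrl.pinch_z,ctrl.observe())
E
```

```text
scene 499.82700612252626 (257.346172918265, 187.49822721474217) [1.384 0.159 1.058] 0.996002197265625
{'vertical_fov': 42.026850957373114, 'cx': 257.346172918265, 'cy': 187.49822721474217, 'rvec': array([ 1.72639826,  1.93531715, -0.69091509]), 'tvec': array([-0.0071651 , -0.40128475,  1.70300137])}
side 468.36729644791313 (264.44397755915224, 190.57798640649014) [ 0.207 -0.811  0.77 ] 0.9958750406901041
{'vertical_fov': 44.58085068993243, 'cx': 264.44397755915224, 'cy': 190.57798640649014, 'rvec': array([ 2.18260892, -0.42622575,  0.2120771 ]), 'tvec': array([-0.49674035,  0.21035219,  1.00149974])}
wrist 269.9693381147365 (252.92366907397175, 191.92608663299106) [ 0.674 -0.078  0.385] 0.9960835774739584
{'vertical_fov': 70.84025701976631, 'cx': 252.92366907397175, 'cy': 191.92608663299106, 'rvec': array([-7.89172398e-04,  3.10570858e+00,  4.59218132e-01]), 'tvec': array([ 0.67361658, -0.0369725 ,  0.39244492])}
0.0188 {'clock': 0.15, 'joints': array([ 2.88090878e-01,  3.59220971e-01,  1.12978869e-02, -2.33932824e-04,
       -1.22409889e+00, -2.88106940e-01]), 'dq': array([-5.20996546e-05, -2.86207722e-04,  1.63256858e-03,  1.30098295e-03,
       -6.26082280e-04,  8.93417695e-04]), 'effort': array([ 1.39394037e-04, -5.83274567e+01,  2.93289685e+01,  7.00122759e+00,
        8.75052094e-03, -9.76538854e-05]), 'tool_pos': array([ 6.74647028e-01, -3.60404040e-05,  2.25854971e-01]), 'tcp_rot': array([[-9.56014161e-05, -9.99999230e-01, -1.23763892e-03],
       [-9.99999986e-01,  9.57713976e-05, -1.37284763e-04],
       [ 1.37403187e-04,  1.23762577e-03, -9.99999225e-01]]), 'contact_force': array([ 0.18739419,  0.71354862, -0.57045993]), 'torque': array([0.0008434 , 0.00962314, 0.02217883]), 'grasp_force': 0.0, 'opening': 0.08785653803426285}
```

View pics/scene0.png

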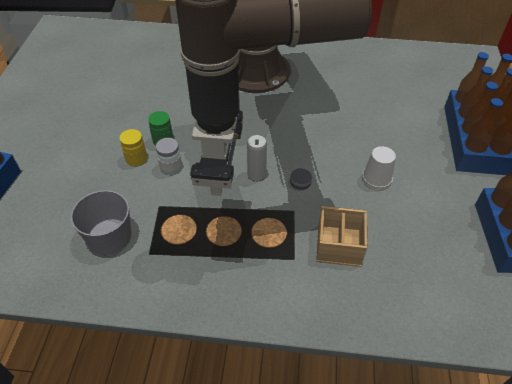

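View pics/side0.png

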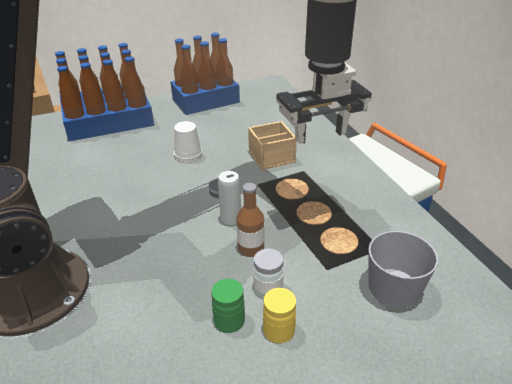

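View pics/wrist0.png

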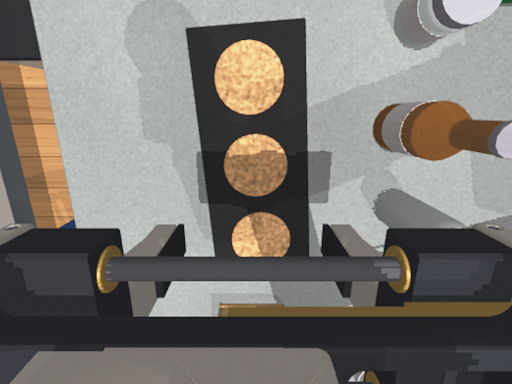

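```bash
cat > m1.py <<'E'
from h import *
px={"scene":dict(jar=(168,147),can=(257,141),tin=(301,178),cr=(179,229),cm=(224,231),cl=(269,233),cup=(382,156),yel=(133,137),grn=(160,121),mat=(200,250)),
"side":dict(jar=(268,262),can=(229,177),tin=(216,188),bot=(250,188),cr=(339,240),cm=(314,213),cl=(292,189),yel=(280,300),grn=(228,290),mat=(340,258))}
for n in px:
    D=np.load(f"pics/{n}0.npz"); W=D["W"]; 
    for k,(u,v) in px[n].items():
        p=W[v,u]; q=W[max(0,v-40):v+41,max(0,u-40):u+41].reshape(-1,3)
        s=q[(abs(q[:,2]-p[2])<.004)&(np.hypot(*(q-p)[:,:2].T)<.07)]
        if k[0]=="c" and len(k)==2:
            im=D["im"][v-40:v+41,u-40:u+41].reshape(-1,3).astype(int); s=q[(im[:,2]-im[:,0]>30)&(abs(q[:,2]-p[2])<.006)&(np.hypot(*(q-p)[:,:2].T)<.07)]
        (c,r)=cv2.minEnclosingCircle(s[:,:2].astype(np.float32)*1000)
        print(n,k,p.round(3),len(s),np.array(c).round(1),round(r,1),(np.median(s,0)*1000).round(1))
E
python3 m1.py
```

```text
scene jar [ 0.479 -0.181  0.091] 255 [ 472.1 -187.9] 31.7 [ 471.8 -185.6   90.1]
scene can [0.471 0.059 0.134] 185 [471.   56.7] 25.0 [472.5  57.7 133.6]
scene tin [0.489 0.182 0.025] 268 [481.2 181.6] 32.2 [482.1 182.6  23.6]
scene cr [ 0.684 -0.116  0.011] 807 [ 680.9 -105.6] 59.3 [ 682.8 -117.6    9.1]
scene cm [ 0.675 -0.002  0.009] 802 [673.3  -5.9] 46.6 [675.1  -3.7   9. ]
scene cl [0.666 0.112 0.006] 743 [664.1 110.3] 46.8 [666.5 111.9   8.7]
scene cup [0.455 0.387 0.102] 261 [447.4 391.5] 32.4 [449.3 391.2 100.1]
scene yel [ 0.449 -0.286  0.088] 250 [ 433.5 -277.2] 52.3 [ 449.1 -291.3   89. ]
scene grn [ 0.38  -0.226  0.09 ] 252 [ 392.4 -230.6] 58.9 [ 370.1 -233.6   89.7]
scene mat [ 0.735 -0.053  0.004] 1459 [735.3 -52.8] 70.0 [738.5 -54.7   3.5]
side jar [ 0.463 -0.199  0.092] 503 [ 461.7 -213.8] 54.6 [ 466.5 -189.7   90.1]
side can [0.468 0.054 0.133] 207 [466.6  56.2] 26.2 [466.9  52.7 133.8]
side tin [0.464 0.167 0.024] 105 [470.1 181.3] 29.8 [461.9 181.6  23.7]
side bot [ 0.477 -0.064  0.18 ] 100 [477.6 -58.3] 15.6 [476.5 -60.2 179.8]
side cr [ 0.677 -0.122  0.01 ] 809 [ 679.7 -117.7] 48.6 [ 676.5 -121.8    9.2]
side cm [ 0.667 -0.011  0.011] 660 [672.8 -19.8] 61.1 [668.6  -9.    9.3]
side cl [0.658 0.102 0.011] 548 [660.9  96.7] 64.7 [660.  105.4   9.1]
side yel [ 0.447 -0.296  0.09 ] 675 [ 446.6 -293.5] 31.4 [ 445.8 -296.4   90.1]
side grn [ 0.366 -0.238  0.092] 614 [ 383.1 -245.9] 50.4 [ 364.2 -237.6   89.9]
side mat [ 0.653 -0.171  0.005] 1195 [ 652.5 -170.9] 69.9 [ 648.1 -164.1    4.3]
```

```bash
python3 - <<'E'
from h import *
D=np.load("pics/wrist0.npz");W=D["W"];im=D["im"].astype(int)
for k,(u,v) in dict(cr=(250,77),cm=(256,165)).items():
    ok=np.zeros((384,512),bool); ok[v-45:v+45,u-45:u+45]=1
    ok&=(im[:,:,2]-im[:,:,0]>30)&(W[:,:,2]<.03); s=W[ok]
    (c,r)=cv2.minEnclosingCircle(s[:,:2].astype(np.float32)*1000); print(k,np.array(c).round(1),r,(np.median(s,0)*1000).round(1))
s=W[:,:][(abs(W[:,:,2]-.18)<.003)&(W[:,:,0]<.55)]; print(len(s),s.mean(0),s.min(0),s.max(0))
s=W[:60,350:][abs(W[:60,350:,2]-.09)<.004]; print(len(s),s.mean(0),s.min(0),s.max(0))
# fingers seen in scene: points near known TCP
t=ctrl.observe()["tool_pos"]
for n in("scene","side"):
    W=np.load(f"pics/{n}0.npz")["W"]; s=W[(np.abs(W-t)<[.08,.03,.02]).all(-1)]
    print(n,len(s),(s-t).min(0).round(4),(s-t).max(0).round(4))
    for i,nm in((0,'x'),(1,'y'),(2,'z')): print(nm,np.histogram((s-t)[:,i],bins=12)[0],np.histogram((s-t)[:,i],bins=12)[1].round(4))
E
```

```text
cr [ 678.9 -117.9] 46.05996322631836 [ 678.7 -118.7    9.7]
cm [670.3  -2. ] 46.080345153808594 [670.6  -4.1   9.9]
617 [ 0.48686522 -0.05602555  0.18046183] [ 0.47709543 -0.07028819  0.17700559] [ 0.49391231 -0.04295914  0.18275812]
1167 [ 0.47098606 -0.16868504  0.09065621] [ 0.44173887 -0.17808711  0.08600943] [ 0.49712573 -0.15717672  0.0937422 ]
scene 63 [-0.0578 -0.01    0.0018] [0.0636 0.0118 0.02  ]
x [ 6  3  0  0  0  0  0  0  0  0  0 54] [-0.0578 -0.0477 -0.0376 -0.0274 -0.0173 -0.0072  0.0029  0.013   0.0231
  0.0332  0.0433  0.0535  0.0636]
y [ 5  5  5  1  3  4  6  4  6  4  7 13] [-0.01   -0.0082 -0.0064 -0.0045 -0.0027 -0.0009  0.0009  0.0027  0.0046
  0.0064  0.0082  0.01    0.0118]
z [3 6 3 2 5 9 2 9 2 9 7 6] [0.0018 0.0033 0.0048 0.0063 0.0079 0.0094 0.0109 0.0124 0.0139 0.0154
 0.0169 0.0185 0.02  ]
side 149 [-0.0622 -0.0139 -0.0016] [0.0589 0.0106 0.02  ]
x [49 20  0  0  0  0  0  0  0  0 58 22] [-0.0622 -0.0521 -0.042  -0.0319 -0.0218 -0.0117 -0.0016  0.0085  0.0186
  0.0286  0.0387  0.0488  0.0589]
y [26 31 34  9  4  7  9  5  6  5  7  6] [-0.0139 -0.0119 -0.0098 -0.0078 -0.0057 -0.0037 -0.0016  0.0004  0.0025
  0.0045  0.0065  0.0086  0.0106]
z [ 3  3  9 12 14 15 13 20 13 13 22 12] [-0.0016  0.0002  0.002   0.0038  0.0056  0.0074  0.0092  0.011   0.0128
  0.0146  0.0164  0.0182  0.02  ]
```

Candidates (side image): for the bottle, the tray bottles at (100,85) and (203,65) and the loose one at (250,220), which I choose. For the jar, green at (228,305), yellow at (280,315) and clear with a steel lid at (268,272), which I choose. The can is at (229,197) and the tin at (218,187), each the only one of its kind. The bucket stands at the −y end, so the bottle goes to the right coaster, the can to the left and the jar to the middle.

```bash
python3 -c "
import cv2;i=cv2.imread('pics/side0.png')[160:345,180:380];cv2.imwrite('pics/crop1.png',cv2.resize(i,None,fx=3,fy=3))"
python3 -m creep '[[0.0876,-0.039,-0.011,0,0],[0.0876,-0.078,-0.022,0,0],[0.0876,-0.117,-0.034,0,0],[0.0876,-0.156,-0.046,0,0],[0.0876,-0.195,-0.057,0,0]]'
python3 -m creep '[[0.0876,0,0,0,0],[0.0876,0,0,0,0]]'
python3 - <<'E'
from h import *
for n in("scene","side","wrist"): grab(n,n+"1")
E

```

```text
clock: 0.57
tool_pos: [0.4779, -0.0577, 0.2259]
tcp_rot: [[-0.0, -1.0, -0.001], [-1.0, 0.0, -0.0], [0.0, 0.001, -1.0]]
contact_force: [-0.8, -0.1, -0.1]
opening: 0.0874
grasp_force: 0.0
clock: 0.73
tool_pos: [0.4783, -0.0576, 0.2274]
tcp_rot: [[-0.0, -1.0, 0.002], [-1.0, 0.0, 0.001], [-0.001, -0.002, -1.0]]
contact_force: [0.4, 0.8, 1.7]
opening: 0.0879
grasp_force: 0.0
```

View pics/crop1.png

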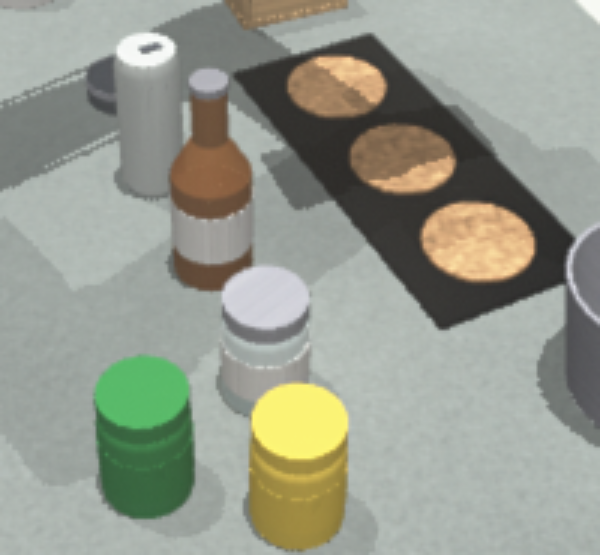

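View pics/wrist1.png

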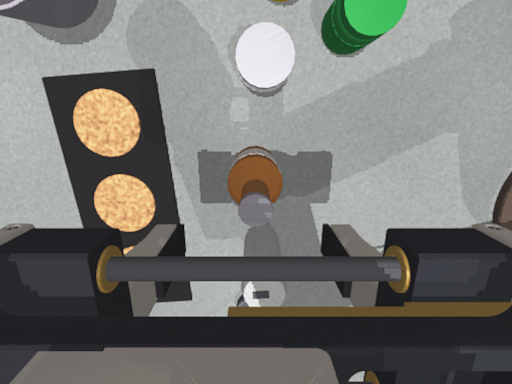

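```bash
cat > m2.py <<'E'
from h import *
import sys
def lay(tag,u,v,w,z0,dz=.004,col=False):
    D=np.load(f"pics/{tag}.npz");W=D["W"];im=D["im"].astype(int)
    m=np.zeros((384,512),np.uint8); m[max(0,v-w):v+w,max(0,u-w):u+w]=1
    k=(m>0)&(abs(W[:,:,2]-z0)<dz)
    if col: k&=(im[:,:,2]-im[:,:,0]>30)
    _,l,st,ce=cv2.connectedComponentsWithStats(k.astype(np.uint8)); i=1+np.argmax(st[1:,4]); s=W[l==i]
    c,r=cv2.minEnclosingCircle(s[:,:2].astype(np.float32)*1000)
    med=(s[:,:2].min(0)+s[:,:2].max(0))*500
    print(tag,(u,v),len(s),"circ",np.round(c,1),round(r,1),"mean",(s.mean(0)*1000).round(1),"box",med.round(1))
E
python3 - <<'E'
from m2 import *
lay("wrist1",256,209,25,.180); lay("wrist1",265,55,45,.090); lay("wrist1",107,122,45,.009,.006,True); lay("wrist1",124,203,40,.009,.006,True)
lay("scene1",224,231,30,.009,.006,True); lay("scene1",269,233,30,.009,.006,True);lay("scene1",179,229,30,.009,.006,True)
for a in((250,188,12,.18),(268,262,20,.09),(229,177,20,.134)): lay("side1",*a)
for a in((339,240),(314,213),(292,189)): lay("side0",*a,30,.009,.006,True)
E
```

```text
wrist1 (256, 209) 937 circ [478.2 -57. ] 14.6 mean [478.5 -57.9 180.8] box [478.3 -57. ]
wrist1 (265, 55) 3102 circ [ 468.8 -187. ] 30.0 mean [ 468.8 -187.4   90.8] box [ 468.7 -187.1]
wrist1 (107, 122) 3625 circ [ 681.  -117.4] 46.8 mean [ 678.4 -118.4    9.5] box [ 680.8 -117.1]
wrist1 (124, 203) 2798 circ [672.  -1.] 47.4 mean [669.8  -4.    9.6] box [672.4  -1.3]
scene1 (224, 231) 830 circ [673.2  -5.8] 48.3 mean [674.2  -3.4   8.8] box [672.9  -3.8]
scene1 (269, 233) 831 circ [663.6 109.9] 46.9 mean [665.9 111.1   8.9] box [665.1 110.7]
scene1 (179, 229) 826 circ [ 679.5 -118.9] 47.9 mean [ 682.6 -118.     9. ] box [ 681.5 -119.3]
side1 (250, 188) 103 circ [477.3 -59. ] 15.4 mean [476.5 -60.3 179.8] box [477.  -59.3]
side1 (268, 262) 522 circ [ 466.5 -189. ] 31.4 mean [ 466.9 -190.2   90. ] box [ 467.3 -188.7]
side1 (229, 177) 174 circ [467.8  54.1] 24.9 mean [465.8  50.4 133.9] box [466.   52.5]
side0 (339, 240) 822 circ [ 680.5 -117.6] 49.0 mean [ 677.3 -121.     9.1] box [ 679.9 -116.6]
side0 (314, 213) 645 circ [668.6  -4.3] 47.2 mean [668.3  -7.9   9.3] box [669.4  -5.1]
side0 (292, 189) 540 circ [661.1 113.9] 49.8 mean [660.3 107.7   9. ] box [662.9 112.9]
```

```bash
python3 -m creep '[[0.0876,0,0,-0.03,0],[0.0876,0,0,-0.06,0],[0.0876,0,0,-0.085,0],[0.0876,0,0,-0.096,0],[0.0876,0,0,-0.096,0]]' 25
python3 -m creep '[[0.01,0,0,0,0],[0.01,0,0,0,0],[0.01,0,0,0,0],[0.01,0,0,0,0],[0.01,0,0,0,0]]' 25
python3 -m creep '[[0.01,0,0,0,0],[0.01,0,0,0,0],[0.01,0,0,0,0]]' 25
```

```text
clock: 1.3
tool_pos: [0.4788, -0.0571, 0.1271]
tcp_rot: [[-0.0, -1.0, -0.006], [-1.0, 0.0, -0.001], [0.001, 0.006, -1.0]]
contact_force: [0.2, -0.7, -0.6]
opening: 0.0875
grasp_force: 0.0
clock: 1.72
tool_pos: [0.4805, -0.0569, 0.1314]
tcp_rot: [[0.0, -1.0, 0.002], [-1.0, -0.0, 0.0], [-0.0, -0.002, -1.0]]
contact_force: [1.0, 0.3, 0.9]
opening: 0.0597
grasp_force: 0.0
clock: 1.97
tool_pos: [0.48, -0.057, 0.1308]
tcp_rot: [[-0.0, -1.0, 0.0], [-1.0, 0.0, 0.0], [-0.0, -0.0, -1.0]]
contact_force: [1.0, -0.6, -0.4]
opening: 0.0395
grasp_force: 0.0
```

```bash
python3 -m creep '[[0.01,0,0,0,0],[0.01,0,0,0,0],[0.01,0,0,0,0],[0.01,0,0,0,0],[0.01,0,0,0,0]]' 25
python3 -m creep '[[0.01,0,0,0.01,0],[0.01,0,0,0.02,0],[0.01,0,0,0.035,0],[0.01,0,0,0.045,0],[0.01,0,0,0.05,0]]' 25
python3 -m creep '[[0.01,0,0,0,0]]' 25
```

```text
clock: 2.38
tool_pos: [0.4798, -0.0571, 0.1306]
tcp_rot: [[-0.0, -1.0, -0.0], [-1.0, 0.0, -0.0], [0.0, 0.0, -1.0]]
contact_force: [-1.7, -0.4, 2.0]
opening: 0.0274
grasp_force: 25.0
clock: 2.8
tool_pos: [0.4809, -0.0568, 0.1826]
tcp_rot: [[0.0, -1.0, 0.003], [-1.0, -0.0, 0.001], [-0.001, -0.003, -1.0]]
contact_force: [0.4, 0.8, -4.0]
opening: 0.0276
grasp_force: 25.0
clock: 2.88
tool_pos: [0.4808, -0.0568, 0.1821]
tcp_rot: [[0.0, -1.0, 0.003], [-1.0, -0.0, 0.001], [-0.001, -0.003, -1.0]]
contact_force: [0.8, 0.6, -3.3]
opening: 0.0271
grasp_force: 25.0
```

```bash
python3 -m creep '[[0.01,0.02,-0.006,0,0],[0.01,0.05,-0.015,0,0],[0.01,0.08,-0.025,0,0],[0.01,0.11,-0.034,0,0],[0.01,0.14,-0.043,0,0]]' 25
python3 -m creep '[[0.01,0.025,-0.008,0,0],[0.01,0.045,-0.014,0,0],[0.01,0.055,-0.017,0,0],[0.01,0.059,-0.0185,0,0],[0.01,0.059,-0.0185,0,0]]' 25
python3 -m creep '[[0.01,0,0,0,0],[0.01,0,0,0,0],[0.01,0,0,0,0],[0.01,0,0,0,0]]' 25
python3 - <<'E'
from h import *
for n in("scene","side","wrist"): grab(n,n+"2")
cv2.imwrite("pics/cmp2.png",np.hstack([cv2.resize(cv2.imread("pics/scene2.png")[90:270,120:320],None,fx=2,fy=2),cv2.resize(cv2.imread("pics/side2.png")[90:270,240:440],None,fx=2,fy=2)]))
E
```

```text
clock: 3.3
tool_pos: [0.6209, -0.1005, 0.1795]
tcp_rot: [[-0.0, -1.0, -0.001], [-1.0, 0.0, 0.0], [-0.0, 0.001, -1.0]]
contact_force: [1.3, 0.4, -3.4]
opening: 0.0274
grasp_force: 25.0
clock: 3.72
tool_pos: [0.679, -0.1187, 0.1788]
tcp_rot: [[-0.001, -1.0, -0.002], [-1.0, 0.001, 0.0], [-0.0, 0.002, -1.0]]
contact_force: [-0.3, -0.1, -3.2]
opening: 0.0271
grasp_force: 25.0
clock: 4.05
tool_pos: [0.6786, -0.1182, 0.1812]
tcp_rot: [[0.0, -1.0, 0.001], [-1.0, -0.0, 0.0], [-0.0, -0.001, -1.0]]
contact_force: [0.6, -0.1, -3.6]
opening: 0.0272
grasp_force: 25.0
```

View pics/cmp2.png

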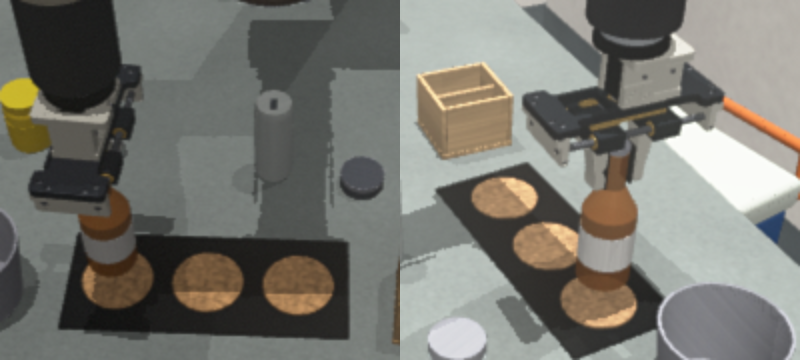

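```bash
cat >> m2.py <<'E'
from scipy.optimize import least_squares
def cyl(tag,c,r,z0,z1):
    W=np.load(f"pics/{tag}.npz")["W"].reshape(-1,3)
    s=W[(W[:,2]>z0)&(W[:,2]<z1)&(np.hypot(W[:,0]-c[0],W[:,1]-c[1])<r+.015)]
    if len(s)<20: print(tag,"few");return
    f=least_squares(lambda p:np.hypot(s[:,0]-p[0],s[:,1]-p[1])-r,c,loss="soft_l1",f_scale=.001)
    print(tag,len(s),"cyl",(f.x*1000).round(1),"rms",round(1e3*np.sqrt(np.mean(f.fun**2)),2))
E
python3 - <<'E'
from m2 import *
for t in("scene2","side2"):
    cyl(t,(.679,-.118),.031,.065,.10);cyl(t,(.679,-.118),.031,.10,.14)
for t in("scene1","side1"):
    cyl(t,(.472,.055),.0265,.02,.06);cyl(t,(.472,.055),.0265,.06,.12);
    cyl(t,(.469,-.187),.031,.01,.06)
    lay(t,*((301,178) if t[1]=='c' else (216,188)),22,.024)
E
```

```text
scene2 211 cyl [ 679.5 -119.6] rms 1.21
scene2 280 cyl [ 679.5 -119.2] rms 1.13
side2 330 cyl [ 677.3 -120.1] rms 1.22
side2 402 cyl [ 677.3 -119.8] rms 1.19
scene1 189 cyl [469.3  57.7] rms 1.31
scene1 304 cyl [469.2  57.7] rms 1.44
scene1 271 cyl [ 470.3 -186.8] rms 1.63
scene1 (301, 178) 285 circ [480.5 182. ] 32.0 mean [482.2 181.4  23.6] box [480.4 180.4]
side1 243 cyl [467.3  57.2] rms 1.24
side1 439 cyl [467.3  57.3] rms 1.35
side1 387 cyl [ 467.9 -187.9] rms 0.98
side1 (216, 188) 103 circ [471.8 182.3] 31.6 mean [462.4 181.5  24. ] box [465.1 182.1]
```

```bash
python3 -m creep '[[0.01,0.0015,0.001,-0.012,0],[0.01,0.0015,0.001,-0.024,0],[0.01,0.0015,0.001,-0.033,0],[0.01,0.0015,0.001,-0.038,0],[0.01,0.0015,0.001,-0.0405,0]]' 25
python3 -m creep '[[0.01,0,0,0,0],[0.01,0,0,0,0],[0.01,0,0,0,0]]' 25
```

```text
clock: 4.62
tool_pos: [0.6801, -0.118, 0.1397]
tcp_rot: [[0.001, -1.0, -0.002], [-1.0, -0.001, -0.001], [0.001, 0.002, -1.0]]
contact_force: [-4.6, 0.3, 14.4]
opening: 0.0273
grasp_force: 25.0
clock: 4.87
tool_pos: [0.6805, -0.1176, 0.1398]
tcp_rot: [[-0.0, -1.0, -0.0], [-1.0, 0.0, -0.0], [0.0, 0.0, -1.0]]
contact_force: [-0.0, -1.0, -2.2]
opening: 0.0277
grasp_force: 25.0
```

```bash
python3 -m creep '[[0.01,0,0,-0.0005,0],[0.01,0,0,-0.0008,0],[0.01,0,0,-0.0008,0]]' 25
python3 -m creep '[[0.0876,0,0,0,0],[0.0876,0,0,0,0],[0.0876,0,0,0,0],[0.0876,0,0,0,0],[0.0876,0,0,0,0]]'
python3 -m creep '[[0.0876,0,0,0,0],[0.0876,0,0,0,0],[0.0876,0,0,0.02,0],[0.0876,0,0,0.04,0],[0.0876,0,0,0.075,0]]'
python3 -m creep '[[0.0876,0,0,0.02,0],[0.0876,-0.035,0.025,0.02,0],[0.0876,-0.069,0.048,0.02,0],[0.0876,-0.103,0.07,0.02,0],[0.0876,-0.137,0.09,0.02,0]]'
python3 -m creep '[[0.0876,-0.025,0.03,0,0],[0.0876,-0.05,0.06,0,0],[0.0876,-0.074,0.0855,0,0],[0.0876,-0.074,0.0855,0,0],[0.0876,-0.074,0.0855,0,0]]'
python3 - <<'E'
from m2 import *
for n in("scene","side","wrist"): grab(n,n+"3")
for t in("scene3","side3"):
    cyl(t,(.679,-.118),.031,.02,.05);cyl(t,(.679,-.118),.031,.06,.095)
cv2.imwrite("pics/cmp3.png",np.hstack([cv2.imread("pics/wrist3.png")[::,:300],cv2.imread("pics/side3.png")[90:,200:]] if 0 else [cv2.resize(cv2.imread("pics/wrist3.png"),(400,300)),cv2.resize(cv2.imread("pics/side3.png"),(400,300))]))
E
```

```text
clock: 5.12
tool_pos: [0.6807, -0.1177, 0.1397]
tcp_rot: [[0.0, -1.0, 0.001], [-1.0, -0.0, -0.0], [0.0, -0.001, -1.0]]
contact_force: [-1.8, -0.7, 2.2]
opening: 0.0276
grasp_force: 25.0
clock: 5.53
tool_pos: [0.6806, -0.1174, 0.1393]
tcp_rot: [[0.0, -1.0, 0.0], [-1.0, -0.0, 0.0], [-0.0, -0.0, -1.0]]
contact_force: [-0.2, -0.2, -1.6]
opening: 0.0554
grasp_force: 0.0
clock: 5.95
tool_pos: [0.6787, -0.1173, 0.2115]
tcp_rot: [[-0.0, -1.0, -0.006], [-1.0, 0.0, 0.0], [-0.0, 0.006, -1.0]]
contact_force: [0.9, 0.3, -0.8]
opening: 0.0854
grasp_force: 0.0
clock: 6.37
tool_pos: [0.5419, -0.0268, 0.234]
tcp_rot: [[-0.0, -1.0, -0.0], [-1.0, 0.0, 0.0], [-0.0, 0.0, -1.0]]
contact_force: [0.6, 0.7, 0.4]
opening: 0.0873
grasp_force: 0.0
clock: 6.78
tool_pos: [0.4688, 0.0593, 0.2351]
tcp_rot: [[0.004, -1.0, 0.002], [-1.0, -0.004, 0.001], [-0.001, -0.002, -1.0]]
contact_force: [0.9, 0.2, 0.9]
opening: 0.0871
grasp_force: 0.0
scene3 169 cyl [ 681.1 -118.6] rms 1.13
scene3 225 cyl [ 681.1 -118.5] rms 1.28
side3 252 cyl [ 678.9 -119. ] rms 1.29
side3 334 cyl [ 678.7 -119.3] rms 1.22
```

View pics/cmp3.png

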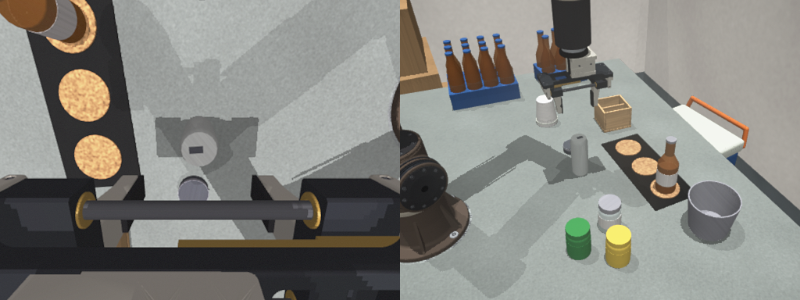

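```bash
python3 - <<'E'
from m2 import *
lay("wrist3",257,190,35,.134);lay("wrist3",108,122,42,.009,.006,True);lay("wrist3",126,200,38,.009,.006,True);lay("wrist3",248,240,16,.024)
for a in((224,231),(269,233)): lay("scene3",*a,30,.009,.006,True)
for a in((314,213),(292,189)): lay("side3",*a,30,.009,.006,True)
cyl("side3",(.472,.182),.03,.004,.02);cyl("scene3",(.472,.182),.03,.004,.02)
lay("side3",216,188,22,.024)
# shadow-free circle fit of coaster edges in scene/side via z
print(ctrl.observe()["tool_pos"])
E
```

```text
wrist3 (257, 190) 1715 circ [468.   57.5] 24.5 mean [468.1  55.9 134.9] box [467.7  56.9]
wrist3 (108, 122) 3492 circ [672.5  -2.5] 46.8 mean [669.8  -3.8   9.5] box [672.5  -2.4]
wrist3 (126, 200) 2735 circ [663.6 113.4] 47.4 mean [661.3 110.7   9.7] box [663.5 113.1]
wrist3 (248, 240) 794 circ [477.2 177.5] 28.6 mean [477.6 172.9  24.9] box [477.4 172.3]
scene3 (224, 231) 822 circ [672.4  -5.7] 47.6 mean [673.9  -3.5   8.9] box [672.5  -3.6]
scene3 (269, 233) 822 circ [664.3 110.4] 47.5 mean [665.9 111.4   9. ] box [665.1 110.4]
side3 (314, 213) 648 circ [669.9  -1.4] 49.7 mean [666.9  -5.5   8.9] box [671.8  -0.7]
side3 (292, 189) 557 circ [659.8 114.4] 50.3 mean [659.9 107.9   8.9] box [661.6 113.4]
side3 42 cyl [477.9 180.3] rms 2.37
scene3 104 cyl [480.3 181.4] rms 5.71
side3 (216, 188) 102 circ [472.9 181.5] 32.9 mean [462.6 182.   23.7] box [465.8 181.5]
[0.47001895 0.05767976 0.23434302]
```

```bash
python3 -m creep '[[0.0876,-0.002,0,-0.035,0],[0.0876,-0.002,0,-0.07,0],[0.0876,-0.002,0,-0.1,0],[0.0876,-0.002,0,-0.13,0],[0.0876,-0.002,0,-0.15,0]]' 15
python3 -m creep '[[0.07,0,0,-0.005,0],[0.03,0,0,-0.005,0],[0.03,0,0,-0.005,0],[0.03,0,0,-0.005,0],[0.03,0,0,-0.005,0]]' 15
python3 -m creep '[[0.03,0,0,0,0],[0.03,0,0,0,0],[0.03,0,0,0,0],[0.03,0,0,0,0]]' 15
python3 -m creep '[[0.03,0,0,0.01,0],[0.03,0,0,0.02,0],[0.03,0,0,0.03,0],[0.03,0,0,0.035,0],[0.03,0,0,0.035,0]]' 15
```

```text
clock: 7.35
tool_pos: [0.4668, 0.0563, 0.0813]
tcp_rot: [[-0.003, -1.0, -0.003], [-1.0, 0.003, -0.001], [0.001, 0.003, -1.0]]
contact_force: [-0.1, 0.6, -0.5]
opening: 0.0875
grasp_force: 0.0
clock: 7.77
tool_pos: [0.4685, 0.0583, 0.0806]
tcp_rot: [[-0.0, -1.0, 0.002], [-1.0, 0.0, 0.001], [-0.001, -0.002, -1.0]]
contact_force: [0.4, 0.3, 0.0]
opening: 0.0599
grasp_force: 0.0
clock: 8.1
tool_pos: [0.4683, 0.0583, 0.0804]
tcp_rot: [[0.001, -1.0, 0.002], [-1.0, -0.001, 0.001], [-0.001, -0.002, -1.0]]
contact_force: [-0.1, 0.4, 7.3]
opening: 0.0529
grasp_force: 15.0
clock: 8.52
tool_pos: [0.4678, 0.0583, 0.1151]
tcp_rot: [[0.0, -1.0, 0.001], [-1.0, -0.0, 0.001], [-0.001, -0.001, -1.0]]
contact_force: [-0.6, -0.1, -2.8]
opening: 0.0531
grasp_force: 15.0
```

```bash
python3 -m creep '[[0.03,0.02,0.006,0,0],[0.03,0.05,0.014,0,0],[0.03,0.08,0.022,0,0],[0.03,0.11,0.03,0,0],[0.03,0.14,0.039,0,0]]' 15
python3 -m creep '[[0.03,0.025,0.007,0,0],[0.03,0.042,0.012,0,0],[0.03,0.052,0.0145,0,0],[0.03,0.0555,0.0145,0,0],[0.03,0.0555,0.0145,0,0]]' 15
python3 -m creep '[[0.03,0,0,0,0],[0.03,0,0,0,0],[0.03,0,0,0,0],[0.03,0,0,0,0]]' 15
python3 - <<'E'
from m2 import *
for n in("scene","side"): grab(n,n+"4")
for t in("scene4","side4"): cyl(t,(.663,.111),.0265,.05,.08);cyl(t,(.663,.111),.0265,.08,.11)
E
```

```text
clock: 8.93
tool_pos: [0.6082, 0.0971, 0.1132]
tcp_rot: [[-0.0, -1.0, -0.001], [-1.0, 0.0, -0.0], [0.0, 0.001, -1.0]]
contact_force: [0.7, 1.1, -2.0]
opening: 0.053
grasp_force: 15.0
clock: 9.35
tool_pos: [0.6625, 0.1112, 0.113]
tcp_rot: [[-0.0, -1.0, -0.002], [-1.0, 0.0, -0.001], [0.001, 0.002, -1.0]]
contact_force: [0.5, -1.2, -2.2]
opening: 0.0525
grasp_force: 15.0
clock: 9.68
tool_pos: [0.6625, 0.1114, 0.1148]
tcp_rot: [[0.0, -1.0, 0.0], [-1.0, -0.0, 0.0], [-0.0, -0.0, -1.0]]
contact_force: [0.5, 0.0, -2.5]
opening: 0.0527
grasp_force: 15.0
scene4 144 cyl [663.4 110.6] rms 0.97
scene4 46 cyl [663.5 110.7] rms 1.11
side4 182 cyl [661.6 110.5] rms 1.69
side4 192 cyl [661.6 110.4] rms 1.7
```

```bash
python3 -m creep '[[0.03,0.001,0.0007,-0.008,0],[0.03,0.001,0.0007,-0.016,0],[0.03,0.001,0.0007,-0.021,0],[0.03,0.001,0.0007,-0.024,0],[0.03,0.001,0.0007,-0.0255,0]]' 15
python3 -m creep '[[0.03,0,0,0,0],[0.03,0,0,0,0],[0.03,0,0,-0.0005,0],[0.03,0,0,-0.0005,0]]' 15
```

```text
clock: 10.2
tool_pos: [0.6634, 0.1118, 0.0894]
tcp_rot: [[0.001, -1.0, -0.001], [-1.0, -0.001, -0.001], [0.001, 0.001, -1.0]]
contact_force: [-8.8, -0.5, 19.1]
opening: 0.0524
grasp_force: 15.0
clock: 10.53
tool_pos: [0.6634, 0.1118, 0.0894]
tcp_rot: [[0.0, -1.0, -0.001], [-1.0, -0.0, -0.001], [0.001, 0.001, -1.0]]
contact_force: [-5.7, -0.8, 10.2]
opening: 0.0528
grasp_force: 15.0
```

```bash
python3 -m creep '[[0.0876,0,0,0,0],[0.0876,0,0,0,0],[0.0876,0,0,0,0],[0.0876,0,0,0,0],[0.0876,0,0,0,0]]'
python3 -m creep '[[0.0876,0,0,0.02,0],[0.0876,0,0,0.05,0],[0.0876,0,0,0.085,0],[0.0876,0,0,0.12,0],[0.0876,0,0,0.14,0]]'
python3 -m creep '[[0.0876,-0.03,-0.02,0,0],[0.0876,-0.06,-0.045,0,0],[0.0876,-0.09,-0.07,0,0],[0.0876,-0.11,-0.1,0,0],[0.0876,-0.13,-0.135,0,0]]'
python3 -m creep '[[0.0876,-0.013,-0.035,0,0],[0.0876,-0.026,-0.07,0,0],[0.0876,-0.039,-0.105,0,0],[0.0876,-0.052,-0.14,0,0],[0.0876,-0.0645,-0.164,0,0]]'
python3 -m creep '[[0.0876,0,0,0,0],[0.0876,0,0,0,0],[0.0876,0,0,0,0]]'
python3 - <<'E'
from m2 import *
for n in("scene","side","wrist"): grab(n,n+"5")
for t in("scene5","side5"): 
  cyl(t,(.663,.111),.0265,.03,.06);cyl(t,(.663,.111),.0265,.08,.12);cyl(t,(.468,-.187),.031,.01,.06);cyl(t,(.68,-.118),.031,.02,.09)
a=cv2.imread("pics/wrist5.png");b=cv2.imread("pics/scene5.png")
cv2.imwrite("pics/cmp5.png",np.hstack([cv2.resize(a,(400,300)),cv2.resize(b,(400,300))]))
E
```

```text
clock: 10.95
tool_pos: [0.6641, 0.1122, 0.088]
tcp_rot: [[0.0, -1.0, -0.0], [-1.0, -0.0, -0.0], [0.0, 0.0, -1.0]]
contact_force: [-0.8, 0.3, -0.3]
opening: 0.0807
grasp_force: 0.0
clock: 11.37
tool_pos: [0.6654, 0.1123, 0.2328]
tcp_rot: [[0.0, -1.0, 0.005], [-1.0, -0.0, 0.001], [-0.001, -0.005, -1.0]]
contact_force: [0.0, 1.2, 1.1]
opening: 0.0876
grasp_force: 0.0
clock: 11.78
tool_pos: [0.5326, -0.0233, 0.2285]
tcp_rot: [[0.002, -1.0, 0.001], [-1.0, -0.002, 0.0], [-0.0, -0.001, -1.0]]
contact_force: [0.8, -1.2, 0.3]
opening: 0.0873
grasp_force: 0.0
clock: 12.2
tool_pos: [0.4685, -0.189, 0.2285]
tcp_rot: [[-0.001, -1.0, 0.001], [-1.0, 0.001, -0.0], [0.0, -0.001, -1.0]]
contact_force: [0.4, -0.0, -0.6]
opening: 0.0877
grasp_force: 0.0
clock: 12.45
tool_pos: [0.4696, -0.1869, 0.2283]
tcp_rot: [[-0.001, -1.0, 0.0], [-1.0, 0.001, 0.0], [-0.0, -0.0, -1.0]]
contact_force: [-0.2, 0.3, -1.6]
opening: 0.0877
grasp_force: 0.0
scene5 140 cyl [663.8 111.1] rms 0.98
scene5 214 cyl [663.6 111.1] rms 1.02
scene5 283 cyl [ 470.4 -186.9] rms 1.7
scene5 427 cyl [ 681.1 -118.4] rms 1.16
side5 46 cyl [662.2 109.7] rms 1.39
side5 40 cyl [661.8 110.7] rms 1.95
side5 375 cyl [ 467.9 -187.9] rms 0.89
side5 630 cyl [ 678.8 -119.1] rms 1.19
```

View pics/cmp5.png

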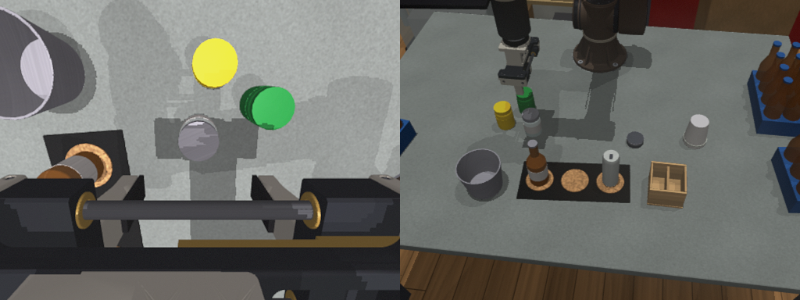

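```bash
python3 -m creep '[[0.0876,-0.0005,0,-0.035,0],[0.0876,-0.0005,0,-0.07,0],[0.0876,-0.0005,0,-0.105,0],[0.0876,-0.0005,0,-0.135,0],[0.0876,-0.0005,0,-0.16,0]]' 20
python3 -m creep '[[0.0876,0,0,-0.015,0],[0.08,0,0,-0.025,0],[0.06,0,0,-0.032,0],[0.04,0,0,-0.032,0],[0.04,0,0,-0.032,0]]' 20
python3 -m creep '[[0.04,0,0,0,0],[0.04,0,0,0,0],[0.04,0,0,0,0]]' 20
python3 -m creep '[[0.04,0,0,0.01,0],[0.04,0,0,0.02,0],[0.04,0,0,0.03,0],[0.04,0,0,0.04,0],[0.04,0,0,0.04,0]]' 20
```

```text
clock: 13.02
tool_pos: [0.4686, -0.1859, 0.0662]
tcp_rot: [[0.001, -1.0, -0.001], [-1.0, -0.001, 0.0], [-0.0, 0.001, -1.0]]
contact_force: [0.8, 0.4, -0.7]
opening: 0.0878
grasp_force: 0.0
clock: 13.43
tool_pos: [0.4696, -0.1866, 0.0367]
tcp_rot: [[0.001, -1.0, 0.0], [-1.0, -0.001, -0.0], [0.0, -0.0, -1.0]]
contact_force: [0.1, -0.1, -0.4]
opening: 0.0665
grasp_force: 0.0
clock: 13.68
tool_pos: [0.4694, -0.1868, 0.037]
tcp_rot: [[-0.0, -1.0, 0.002], [-1.0, 0.0, 0.0], [-0.0, -0.002, -1.0]]
contact_force: [-0.8, 1.6, 0.7]
opening: 0.0618
grasp_force: 20.0
clock: 14.1
tool_pos: [0.4706, -0.187, 0.0791]
tcp_rot: [[0.0, -1.0, 0.004], [-1.0, -0.0, -0.0], [0.0, -0.004, -1.0]]
contact_force: [0.4, 0.3, -2.5]
opening: 0.062
grasp_force: 20.0
```

```bash
python3 -m creep '[[0.04,0,0.02,0,0],[0.04,0,0.05,0,0],[0.04,0,0.085,0,0],[0.04,0,0.12,0,0],[0.04,0.005,0.15,0,0]]' 20
python3 -m creep '[[0.04,0.02,0.02,0,0],[0.04,0.045,0.034,0,0],[0.04,0.075,0.034,0,0],[0.04,0.105,0.034,0,0],[0.04,0.135,0.034,0,0]]' 20
python3 -m creep '[[0.04,0.025,0,0,0],[0.04,0.045,0,0,0],[0.04,0.058,0,0,0],[0.04,0.062,0,0,0],[0.04,0.062,0,0,0]]' 20
python3 -m creep '[[0.04,0,0,0,0],[0.04,0,0,0,0],[0.04,0,0,0,0],[0.04,0,0,0,0]]' 20
python3 - <<'E'
from m2 import *
for n in("scene","side"): grab(n,n+"6")
for t in("scene6","side6"): cyl(t,(.671,-.004),.031,.055,.1);cyl(t,(.68,-.118),.031,.02,.09)
E
```

```text
clock: 14.52
tool_pos: [0.473, -0.0353, 0.0765]
tcp_rot: [[-0.001, -1.0, -0.0], [-1.0, 0.001, 0.0], [-0.0, 0.0, -1.0]]
contact_force: [1.1, 0.2, -4.0]
opening: 0.0624
grasp_force: 20.0
clock: 14.93
tool_pos: [0.6102, -0.0022, 0.0763]
tcp_rot: [[0.001, -1.0, 0.0], [-1.0, -0.001, 0.0], [-0.0, -0.0, -1.0]]
contact_force: [0.9, -0.1, -2.9]
opening: 0.0616
grasp_force: 20.0
clock: 15.35
tool_pos: [0.6713, -0.0029, 0.0755]
tcp_rot: [[-0.0, -1.0, -0.001], [-1.0, 0.0, -0.0], [0.0, 0.001, -1.0]]
contact_force: [-0.1, -0.3, -3.1]
opening: 0.062
grasp_force: 20.0
clock: 15.68
tool_pos: [0.6705, -0.0027, 0.0767]
tcp_rot: [[0.0, -1.0, 0.0], [-1.0, -0.0, 0.0], [-0.0, -0.0, -1.0]]
contact_force: [0.2, 0.9, -2.8]
opening: 0.0622
grasp_force: 20.0
scene6 25 cyl [671.5  -2.9] rms 0.51
scene6 431 cyl [ 681.2 -118.4] rms 1.14
side6 405 cyl [669.7  -4.1] rms 3.86
side6 624 cyl [ 678.8 -119.1] rms 1.24
```

```bash
python3 -m creep '[[0.04,0.001,-0.0003,-0.01,0],[0.04,0.001,-0.0003,-0.02,0],[0.04,0.001,-0.0003,-0.026,0],[0.04,0.001,-0.0003,-0.029,0],[0.04,0.001,-0.0003,-0.0305,0]]' 20
python3 -m creep '[[0.04,0,0,0,0],[0.04,0,0,-0.0005,0],[0.04,0,0,-0.0005,0]]' 20
python3 -m creep '[[0.0876,0,0,0,0],[0.0876,0,0,0,0],[0.0876,0,0,0,0],[0.0876,0,0,0,0],[0.0876,0,0,0,0]]'
python3 -m creep '[[0.0876,0,0,0.02,0],[0.0876,0,0,0.05,0],[0.0876,0,0,0.085,0],[0.0876,0,0,0.12,0],[0.0876,0,0,0.15,0]]'
python3 -m creep '[[0.0876,-0.03,0,0,0],[0.0876,-0.065,0.02,0,0],[0.0876,-0.09,0.05,0,0],[0.0876,-0.115,0.08,0,0],[0.0876,-0.14,0.11,0,0]]'
python3 -m creep '[[0.0876,-0.02,0.03,0,0],[0.0876,-0.04,0.06,0,0],[0.0876,-0.053,0.075,0,0],[0.0876,-0.053,0.075,0,0],[0.0876,-0.053,0.075,0,0]]'
python3 -m creep '[[0.0876,0,0,0,0],[0.0876,0,0,0,0]]'
python3 - <<'E'
from m2 import *
for n in("scene","side","wrist"): grab(n,n+"7")
for t in("scene7","side7"): 
  cyl(t,(.671,-.004),.031,.02,.07);cyl(t,(.671,-.004),.030,.085,.096);cyl(t,(.663,.111),.0265,.03,.12);cyl(t,(.68,-.118),.031,.02,.09)
a=cv2.imread("pics/wrist7.png");b=cv2.imread("pics/side7.png")
cv2.imwrite("pics/cmp7.png",np.hstack([cv2.resize(a,(400,300)),cv2.resize(b,(400,300))]))
print(ctrl.observe()["tool_pos"])
E
```

```text
clock: 16.2
tool_pos: [0.6707, -0.0034, 0.046]
tcp_rot: [[0.0, -1.0, -0.003], [-1.0, -0.0, -0.001], [0.001, 0.003, -1.0]]
contact_force: [-12.0, 2.2, 20.0]
opening: 0.0617
grasp_force: 20.0
clock: 16.45
tool_pos: [0.6708, -0.0034, 0.046]
tcp_rot: [[0.0, -1.0, -0.002], [-1.0, -0.0, -0.001], [0.001, 0.002, -1.0]]
contact_force: [-7.6, 1.0, 10.5]
opening: 0.0617
grasp_force: 20.0
clock: 16.87
tool_pos: [0.6722, -0.0031, 0.0451]
tcp_rot: [[0.0, -1.0, 0.0], [-1.0, -0.0, -0.0], [0.0, -0.0, -1.0]]
contact_force: [-0.3, 0.0, 0.3]
opening: 0.086
grasp_force: 0.0
clock: 17.28
tool_pos: [0.6724, -0.0032, 0.1977]
tcp_rot: [[0.0, -1.0, 0.001], [-1.0, -0.0, -0.0], [0.0, -0.001, -1.0]]
contact_force: [0.4, 0.9, 0.2]
opening: 0.088
grasp_force: 0.0
clock: 17.7
tool_pos: [0.5308, 0.1075, 0.1954]
tcp_rot: [[-0.001, -1.0, 0.001], [-1.0, 0.001, 0.0], [-0.0, -0.001, -1.0]]
contact_force: [1.4, 1.8, 0.2]
opening: 0.0874
grasp_force: 0.0
clock: 18.12
tool_pos: [0.4786, 0.1829, 0.1956]
tcp_rot: [[0.003, -1.0, 0.001], [-1.0, -0.003, 0.001], [-0.001, -0.001, -1.0]]
contact_force: [0.2, -0.3, 0.4]
opening: 0.088
grasp_force: 0.0
clock: 18.28
tool_pos: [0.4794, 0.1814, 0.1952]
tcp_rot: [[-0.001, -1.0, -0.0], [-1.0, 0.001, -0.0], [0.0, 0.0, -1.0]]
contact_force: [0.3, 0.1, -0.4]
opening: 0.0872
grasp_force: 0.0
scene7 295 cyl [671.8  -3.8] rms 1.18
scene7 96 cyl [671.5  -3.8] rms 7.71
scene7 462 cyl [663.8 111. ] rms 1.14
scene7 422 cyl [ 681.2 -118.4] rms 1.2
side7 391 cyl [669.5  -4.5] rms 1.42
side7 85 cyl [669.8  -4.2] rms 1.36
side7 561 cyl [661.7 110.7] rms 1.68
side7 629 cyl [ 678.8 -119.1] rms 1.26
[0.4794109  0.18116985 0.19505409]
```

View pics/cmp7.png

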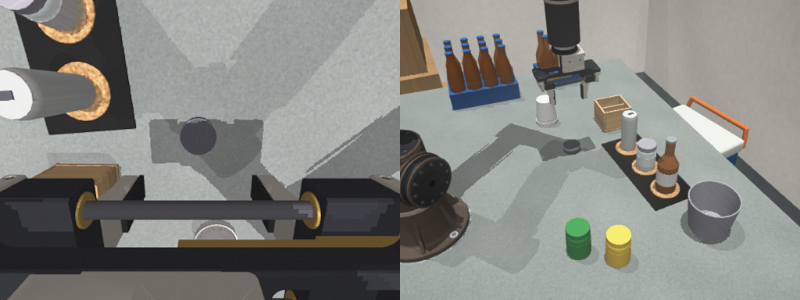

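```bash
python3 - <<'E'
from m2 import *
lay("wrist7",253,173,35,.024)
for t in("scene7","side7"): cyl(t,(.478,.181),.03,.005,.02)
lay("scene7",301,178,22,.024)
E
```

```text
wrist7 (253, 173) 1801 circ [478.7 181.3] 30.4 mean [478.6 180.3  24.9] box [478.6 181.3]
scene7 78 cyl [479.9 181.1] rms 5.68
side7 95 cyl [477.9 180.8] rms 1.53
scene7 (301, 178) 292 circ [481.3 181. ] 32.8 mean [482.5 181.2  23.6] box [480.7 180.5]
```

```bash
python3 -m creep '[[0.0876,0,0,-0.035,0],[0.0876,0,0,-0.075,0],[0.0876,0,0,-0.11,0],[0.0876,0,0,-0.14,0],[0.0876,0,0,-0.16,0]]' 10
python3 -m creep '[[0.0876,0,0,-0.015,0],[0.0876,0,0,-0.023,0],[0.08,0,0,-0.028,0],[0.07,0,0,-0.0305,0],[0.05,0,0,-0.0305,0]]' 10
python3 -m creep '[[0.05,0,0,0,0],[0.05,0,0,0,0],[0.05,0,0,0,0],[0.05,0,0,0,0]]' 10
```

```text
clock: 18.85
tool_pos: [0.478, 0.1803, 0.0323]
tcp_rot: [[-0.002, -1.0, -0.003], [-1.0, 0.002, -0.002], [0.002, 0.003, -1.0]]
contact_force: [-0.5, -0.2, -0.6]
opening: 0.0874
grasp_force: 0.0
clock: 19.27
tool_pos: [0.4793, 0.1819, 0.0049]
tcp_rot: [[-0.0, -1.0, 0.0], [-1.0, 0.0, 0.0], [-0.0, -0.0, -1.0]]
contact_force: [0.1, 0.1, -0.7]
opening: 0.0726
grasp_force: 0.0
clock: 19.6
tool_pos: [0.4795, 0.1823, 0.0057]
tcp_rot: [[0.0, -1.0, 0.001], [-1.0, -0.0, 0.001], [-0.001, -0.001, -1.0]]
contact_force: [-0.9, -1.6, 6.3]
opening: 0.0595
grasp_force: 10.0
```

```bash
python3 -m creep '[[0.05,0,0,0.015,0],[0.05,0,0,0.045,0],[0.05,0,0,0.08,0],[0.05,0,0,0.115,0],[0.05,0,0,0.145,0]]' 12
python3 -m creep '[[0.05,0,-0.02,0,0],[0.05,0,-0.05,0,0],[0.05,0,-0.085,0,0],[0.05,0,-0.12,0,0],[0.05,0.01,-0.15,0,0]]' 12
python3 -m creep '[[0.05,0.025,-0.02,0,0],[0.05,0.05,-0.035,0,0],[0.05,0.08,-0.035,0,0],[0.05,0.11,-0.035,0,0],[0.05,0.135,-0.035,0,0]]' 12
python3 -m creep '[[0.05,0.025,0,0,0],[0.05,0.04,0,0,0],[0.05,0.0465,0,0,0],[0.05,0.0465,0,0,0],[0.05,0.0465,0,0,0]]' 12
python3 -m creep '[[0.05,0,0,-0.01,0],[0.05,0,0,-0.02,0],[0.05,0,0,-0.025,0],[0.05,0,0,-0.025,0],[0.05,0,0,-0.025,0]]' 12
python3 - <<'E'
from m2 import *
for n in("scene","side","wrist"): grab(n,n+"8")
for t in("scene8","side8"): cyl(t,(.671,-.004),.030,.123,.14);cyl(t,(.671,-.004),.031,.02,.07);cyl(t,(.671,-.004),.03,.085,.096)
print(ctrl.observe()["tool_pos"])
cv2.imwrite("pics/cmp8.png",np.hstack([cv2.resize(cv2.imread("pics/scene8.png")[140:270,150:300],None,fx=2.6,fy=2.6),cv2.resize(cv2.imread("pics/side8.png")[140:270,250:400],None,fx=2.6,fy=2.6)]))
E
```

```text
clock: 20.02
tool_pos: [0.479, 0.1819, 0.1523]
tcp_rot: [[0.0, -1.0, 0.001], [-1.0, -0.0, 0.001], [-0.001, -0.001, -1.0]]
contact_force: [1.5, 1.0, -1.1]
opening: 0.0598
grasp_force: 12.0
clock: 20.43
tool_pos: [0.4871, 0.0301, 0.1501]
tcp_rot: [[0.0, -1.0, -0.0], [-1.0, -0.0, 0.001], [-0.001, 0.0, -1.0]]
contact_force: [0.1, 1.1, -1.7]
opening: 0.059
grasp_force: 12.0
clock: 20.85
tool_pos: [0.6256, -0.0038, 0.1498]
tcp_rot: [[-0.001, -1.0, 0.0], [-1.0, 0.001, 0.0], [-0.0, -0.0, -1.0]]
contact_force: [0.3, 0.5, -0.2]
opening: 0.0599
grasp_force: 12.0
clock: 21.27
tool_pos: [0.6697, -0.0031, 0.1493]
tcp_rot: [[-0.0, -1.0, -0.001], [-1.0, 0.0, 0.0], [-0.0, 0.001, -1.0]]
contact_force: [-1.0, -0.4, -0.9]
opening: 0.0597
grasp_force: 12.0
clock: 21.68
tool_pos: [0.6699, -0.0032, 0.1242]
tcp_rot: [[0.0, -1.0, -0.001], [-1.0, -0.0, -0.0], [0.0, 0.001, -1.0]]
contact_force: [0.0, -0.5, 0.1]
opening: 0.0596
grasp_force: 12.0
scene8 few
scene8 294 cyl [672.1  -3.9] rms 1.15
scene8 62 cyl [671.4  -3.9] rms 1.18
side8 172 cyl [669.5  -4.7] rms 4.69
side8 395 cyl [669.4  -4.3] rms 1.34
side8 96 cyl [669.5  -4.2] rms 1.45
[ 0.67070705 -0.00305339  0.12519987]
```

View pics/cmp8.png

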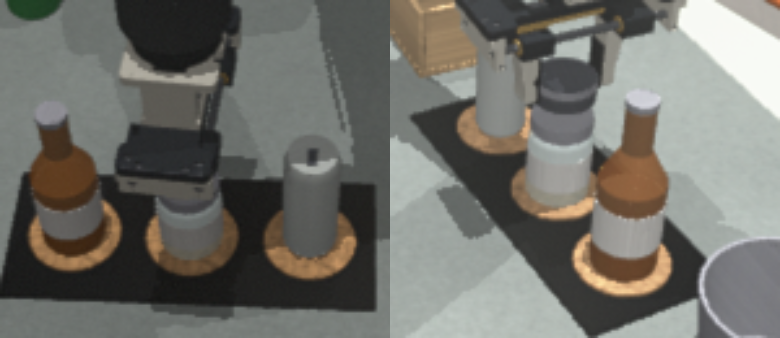

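```bash
python3 -m creep '[[0.05,0,0,-0.006,0],[0.05,0,0,-0.012,0],[0.05,0,0,-0.016,0],[0.05,0,0,-0.018,0],[0.05,0,0,-0.0195,0]]' 12
python3 -m creep '[[0.05,0,0,0,0],[0.05,0,0,0,0],[0.05,0,0,0,0]]' 12
```

```text
clock: 22.25
tool_pos: [0.6703, -0.0032, 0.1047]
tcp_rot: [[0.0, -1.0, -0.001], [-1.0, -0.0, -0.0], [0.0, 0.001, -1.0]]
contact_force: [-2.7, -0.3, 9.7]
opening: 0.0597
grasp_force: 12.0
clock: 22.5
tool_pos: [0.6706, -0.0031, 0.1054]
tcp_rot: [[-0.0, -1.0, 0.0], [-1.0, 0.0, 0.0], [-0.0, -0.0, -1.0]]
contact_force: [0.5, -0.6, -0.8]
opening: 0.0594
grasp_force: 12.0
```

Touched lightly on the way down; ease down 0.7 mm more, release and retreat.

```bash
python3 -m creep '[[0.05,0,0,-0.0004,0],[0.05,0,0,-0.0008,0],[0.05,0,0,-0.0008,0]]' 12
python3 -m creep '[[0.0876,0,0,0,0],[0.0876,0,0,0,0],[0.0876,0,0,0,0],[0.0876,0,0,0,0],[0.0876,0,0,0,0]]'
python3 -m creep '[[0.0876,0,0,0.01,0],[0.0876,0,0,0.03,0],[0.0876,0,0,0.06,0],[0.0876,0,0,0.09,0],[0.0876,0,0,0.12,0]]'
python3 -m creep '[[0.0876,-0.03,0,0,0],[0.0876,-0.065,0,0,0],[0.0876,-0.1,0,0,0],[0.0876,-0.13,0,0,0],[0.0876,-0.16,0,0,0]]'
python3 -m creep '[[0.0876,0,0,0,0],[0.0876,0,0,0,0]]'
python3 - <<'E'
from m2 import *
for n in("scene","side"): grab(n,n+"9")
for t in("scene9","side9"): cyl(t,(.671,-.004),.030,.102,.118);cyl(t,(.671,-.004),.031,.02,.07);cyl(t,(.663,.111),.0265,.03,.12);cyl(t,(.68,-.118),.031,.02,.09)
lay("scene9",224,200,25,.123);lay("side9",314,180,25,.123)
cv2.imwrite("pics/cmp9.png",np.hstack([cv2.resize(cv2.imread("pics/scene9.png")[140:270,150:300],None,fx=2.6,fy=2.6),cv2.resize(cv2.imread("pics/side9.png")[140:270,250:400],None,fx=2.6,fy=2.6)]))
E
```

```text
clock: 22.75
tool_pos: [0.6706, -0.0031, 0.1048]
tcp_rot: [[0.0, -1.0, 0.0], [-1.0, -0.0, -0.0], [0.0, -0.0, -1.0]]
contact_force: [-0.7, 0.6, 0.9]
opening: 0.0604
grasp_force: 12.0
clock: 23.17
tool_pos: [0.6705, -0.0032, 0.1044]
tcp_rot: [[-0.0, -1.0, -0.0], [-1.0, 0.0, -0.0], [0.0, 0.0, -1.0]]
contact_force: [-0.1, -0.2, 0.1]
opening: 0.0856
grasp_force: 0.0
clock: 23.58
tool_pos: [0.6703, -0.0032, 0.2266]
tcp_rot: [[0.0, -1.0, 0.0], [-1.0, -0.0, -0.0], [0.0, -0.0, -1.0]]
contact_force: [0.4, -0.4, 0.4]
opening: 0.0875
grasp_force: 0.0
clock: 24.0
tool_pos: [0.509, -0.0033, 0.2252]
tcp_rot: [[-0.0, -1.0, 0.001], [-1.0, 0.0, 0.0], [-0.0, -0.001, -1.0]]
contact_force: [-0.4, 0.6, 1.3]
opening: 0.0877
grasp_force: 0.0
clock: 24.17
tool_pos: [0.5097, -0.0031, 0.2263]
tcp_rot: [[0.001, -1.0, 0.003], [-1.0, -0.001, 0.001], [-0.001, -0.003, -1.0]]
contact_force: [0.8, 0.6, -0.1]
opening: 0.0877
grasp_force: 0.0
scene9 89 cyl [671.7  -4.3] rms 0.93
scene9 289 cyl [672.   -3.6] rms 1.07
scene9 460 cyl [663.8 111.2] rms 1.1
scene9 423 cyl [ 681.3 -118.4] rms 1.22
side9 125 cyl [669.4  -4.1] rms 1.43
side9 388 cyl [669.5  -4.4] rms 1.31
side9 564 cyl [661.7 110.7] rms 1.65
side9 621 cyl [ 678.9 -119. ] rms 1.27
scene9 (224, 200) 411 circ [672.5  -4.7] 32.2 mean [673.6  -3.9 123. ] box [672.6  -4.2]
side9 (314, 180) 320 circ [668.2  -5.1] 32.3 mean [668.   -8.2 123. ] box [669.4  -4.8]
```

View pics/cmp9.png

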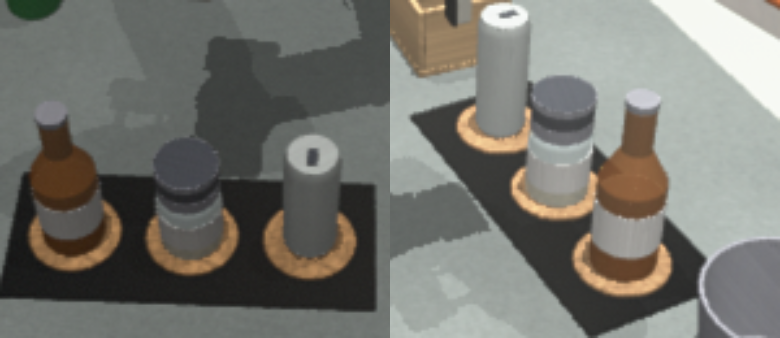

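The row stands upright and centred, and the tin sits squarely on the jar's lid (within about 1 mm). I'm handing the job in.

```bash
python3 -c "
from cell import ctrl
print(ctrl.finish_job())"
```

```text
the job is handed in; nothing more can be done
None
```

The job is handed in after about 24 s of robot time: the bottle is on the right coaster by the bucket, the can on the left, the jar in the middle with the tin on its lid, all upright and centred to about 1–2 mm in the last camera views, and nothing was knocked over.

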